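# Turn the slotted disc and push the straightedge home

## Task

Stow the aluminium straightedge: with a fingertip, turn the slotted steel disc by its upright posts until its slot is in line with the straightedge, and only then push the straightedge by its back end through the slot until it is fully home against the end stop. Just push it along its channel, never pick it up, leave the tile, levelling base, grout float and hammer where they lie, and finish clear of everything.

Things in the scene. Friction and masses are not known exactly. Their poses are not given: they have to be found in the camera images.
- rack: aluminium rack screwed to the shelf. Origin on the shelf under the disc's axis; x is level, the way to push the straightedge; z up. Base plate 3 mm thick, 56 wide, x -300 to +90 mm. Before the disc, x -300 to -50: floor 30 wide, top 12 above the shelf. Side walls only x -180 to -50: 19.4 apart inside, tops 32 above the shelf
- clip (a point): middle of the top of the dark steel spring-clip bracket that straddles the straightedge (rack x -120 mm), 50 mm above the shelf; 30 mm long, 36 mm wide, strap underside 47 mm above the shelf, rolled rear edge up to 55 mm
- stop (a point): middle of the near face of the end stop beyond the disc (rack x +66 mm), 28 mm above the shelf; an upright plate 40 mm wide, top 48 mm above the shelf
- gate_disc (a joint): angle of the slotted disc about its upright axis, rad, grows anticlockwise from above. At 0, and equally at 3.14, the slot is in line with rack x. Starts between 0.65 and 2.49; turns either way (-0.6 to 3.74), 0.06 N m of friction, no spring, stays where left. Within about 0.1 rad of in line, the entering straightedge lines it up fully
- disc_centre (a point): on the disc's axis at its top, 46 mm above the shelf; x along the slot. Steel disc, diameter 90 mm; a slot 21 mm wide with flared mouths, open above, runs across it between two half-moon cheeks (tops 46 above the shelf). On them two dark upright posts, diameter 12, from 46 to 80 above the shelf, at point y +32 and -32 mm: push one sideways to turn the disc
- straightedge: loose aluminium straightedge standing on edge on the rack floor: 280 mm long (x, towards the front end), 16 wide, 32 high, 0.26 to 0.49 kg, grey plastic ends, front end tapered. Origin: centre of its underside, 12 mm above the shelf. Slides with about 1 to 3 N. Its front end starts 50 to 75 mm before the disc's axis
- edge_front (a point): centre of the straightedge's front end face (16 mm above its underside); fully home it touches the end stop, at rack x +66 mm
- edge_back (a point): centre of the straightedge's flat back end face (16 mm wide, 32 mm high, from 12 to 44 mm above the shelf), where it is pushed; nothing stands behind it. Fully home it is at rack x -214 mm
- tile: loose cracked green glazed subway tile, 150 x 75 x 8 mm, lying flat; origin at the centre of its underside. Leave alone
- level_base: loose blue plastic clip-style levelling base, plate 50 x 44 mm with an upright tab 40 mm high; origin at the centre of its underside. Leave alone
- float: loose round white plastic grout float, 104 mm in diameter with a knob, 48 mm high; origin at the centre of its underside. Leave alone
- hammer: loose steel tile hammer, 280 mm long, lying; origin under its middle, x towards the head. Leave alone

How it is judged:
By the outcome, as a careful person would: the job done as asked, in the order asked, and still so for the second after the job is handed in, with the robot touching nothing.
It also fails if it takes over 58 s, if anything falls off the work surface, if the arm or the gripper's body presses on something with over 40 N, if the wrist force passes 120 N, or if a joint passes its speed limit or range.

## Robot

A 7-joint arm with a two-finger parallel gripper is mounted at the origin on the work surface. World frame = base frame: x ahead of the robot, y to its left, z up, the work surface at z = 0. Lengths are in m, angles in rad, forces in N, time in s.
With the tool pointing down it reaches from about 0.425 to 0.875 m from the base axis. Payload 8.4 kg.
Tool frame: the origin (TCP) lies at the very end of the fingers, on their centre line; the grasp point (between the pads) lies 19 mm behind it (ctrl.grasp_offset is the distance from the TCP to the grasp point, in m); x points along the fingers, y is the direction in which the jaws open and shut, and the axes are right-handed (so a half turn about x gives the same grasp; the last joint's range is limited). The gripper opens to 85 mm and grips with 20 to 120 N. Pads are 22 mm wide; open, the fingers measure 114 mm over their backs; the gripper's body (76 mm by 85 mm) begins 54 mm behind the grasp point. The pads swing forward as they close: fully open they stand 13 mm farther back than shut.
Start: joints at [-1.219, 0.333, 0.04, 1.465, -0.013, 1.343, -0.059], TCP at [0.283, 0.585, 0.231] pointing down, gripper open.
Joint ranges: [-2.58, 2.58], [-0.38, 2.09], [-1.3, 1.39], [0.25, 2.4], [-1.5, 4.64], [0.08, 2.09], [-2.65, 2.65]. Speed limits (rad/s): [2.22, 2.22, 2.79, 2.79, 3.14, 3.14, 3.14].

## Interface

Orientations are given as a 3x3 rotation matrix whose columns are the frame's x, y, z axes.
In Python, from bench import ctrl gives the robot as it stands.
- The arm moves only by the tool servo_tool, never from a script. Its argument "motion" is a list of rows, each an object with "angular": the turn, a rotation vector about the tool's x, y, z in rad, a list of three; "linear": the shift along the tool's x, y, z in cm, a list of three; "gripper": the closure, from 0 (fully open) to 1 (shut). In form: [{"angular": [rx, ry, rz], "linear": [tx, ty, tz], "gripper": gripper}, ...]. A call has 1 to 12 rows; each row shifts and turns the pose as measured when the row begins, along the tool's axes as they then stand; what a row does not reach is not made up. A row lasts 1/10 s, in which the tool goes at most 50 mm and 8.59 degrees, less where a joint would pass 70% of its speed; a pose out of reach is approached as far as the arm can. A call is refused whole if a number of a shift passes 5 or a number of a turn 0.15, either way. A call with a gripper value outside its range is refused whole. The fingers move at their own pace and stop on an object; "squeeze" is the grip in N (left out, the last holds). Time passes only in rows, so rows that do not move let the fingers close. It gives the time, the measured TCP pose, the force and the opening at its end, in the units of the state.
- ctrl.observe(): the state, without advancing time (a new reading comes with each control period).
- ctrl.read_camera(name): name is "side" or "top" or "wrist"; returns the picture (400x640x3 uint8, blue, green, red); there is no depth.
- ctrl.camera_params(name): a dict with "mtx" (3x3 intrinsics, pixels), "xyz" and "attitude" of the camera in the world; the wrist camera has in their place "T_tool_cam" (4x4, takes a point from camera to tool coordinates, whose origin is the TCP and whose axes are the tool frame's). Camera axes: x right, y down, z forward; pixel columns grow to the right and rows downward; lengths in m; the calibration is good to about 2 mm. The wrist camera is an equidistant fisheye: a pixel r from the principal point sees the ray r / f radians off the axis. A picture is of the moment at which its call begins: read the wrist's pose just before it. camera_params takes no time and is no camera call.
- ctrl.hand_in(): hands the job in, once; it reports no verdict.
Trained networks look in the newest picture that a camera, given by its name, has taken for a name from the list of things; names that differ only in an ending like _2 or _b are one class to them, and where a whole thing is asked for, a point or a joint stands for the part that bears it (a point fixed in the world has none). Each returns a list of dicts, best first, with "conf" (0 to 1); they miss things now and then, are a little off and sometimes report something else, mostly with a low value. They report only what shows in the picture. A call takes as long as a camera call.
- ctrl.search_frame(camera, thing): "bbox" ([centre column, centre row, width, height] in pixels, round what is visible of it).
- ctrl.trace(camera, thing): "region" (400x640 bool, what is visible of it) and "bbox" ([centre column, centre row, width, height] in pixels, round what is visible of it).
- ctrl.place_of(camera, thing): "location" ([row, column] in pixels: a listed point, or the origin of a listed thing).
The state is a dict: "t": time; "qpos": joint angles; "dq": joint speeds; "joint_torque": joint torques, N m; "position": TCP position; "eef_rot": TCP orientation; "ft_force": force on the tool from outside, world axes, zero at the start; "torque": the same for the moment, N m; "opening": finger opening in m.
Only numpy, scipy, OpenCV 4.12 (cv2) and the standard library are available. Lean on these libraries where they do the work, as an engineer would, in place of code of your own. Each camera call takes 0.05 s, during which the arm holds its last target.

## Working session

There is one attempt and no reset: what is moved stays moved. The work goes in short steps, Python scripts to look and compute and a tool call to move; the robot and the scene stay as the last step left them, time stands still between calls to the robot, and variables do not carry over. Pictures are saved under pics/ and viewed, and the job is handed in when it is done.

Besides the shell and the picture viewer there is one more tool, called after "Request:" as a command line: name --argument value ..., lists and objects as JSON in quotes. servo_tool: Moves the arm, as the interface text tells. Its arguments: {"type":"object","properties":{"motion":{"type":"array","items":{"type":"object","properties":{"angular":{"type":"array","items":{"type":"number"}},"linear":{"type":"array","items":{"type":"number"}},"gripper":{"type":"number"}}}},"squeeze":{"type":"number"}},"required":["motion"]}

```bash
ls; mkdir -p pics
python3 - <<'E'
from bench import ctrl
import cv2, numpy as np
o=ctrl.observe(); print({k:np.round(v,3).tolist() for k,v in o.items()}); print(ctrl.grasp_offset)
for c in ["side","top","wrist"]:
    im=ctrl.read_camera(c); cv2.imwrite(f"pics/{c}0.png",im)
    print(c,{k:np.round(v,4).tolist() for k,v in ctrl.camera_params(c).items()})
for c in ["top","side"]:
    for t in ["clip","stop","disc_centre","edge_front","edge_back","rack"]:
        print(c,t,[(round(d["conf"],2),np.round(d["location"],1).tolist()) for d in ctrl.place_of(c,t)][:3])
print(ctrl.observe()["t"])
E
```

```text
pics
{'t': 0.0, 'qpos': [-1.219, 0.334, 0.04, 1.466, -0.013, 1.343, -0.059], 'dq': [0.001, -0.002, 0.001, 0.001, 0.001, 0.001, -0.002], 'joint_torque': [-0.0, -65.855, 1.366, -40.557, 0.017, 0.013, 0.0], 'position': [0.283, 0.585, 0.23], 'eef_rot': [[-0.001, 0.436, 0.9], [-0.001, 0.9, -0.436], [-1.0, -0.002, 0.0]], 'ft_force': [-0.337, -0.102, -0.098], 'torque': [0.022, -0.024, -0.014], 'opening': 0.085}
0.0187
side {'mtx': [[389.7695, 0.0, 319.8977], [0.0, 389.7695, 197.5267], [0.0, 0.0, 1.0]], 'xyz': [0.2998, -0.5902, 0.5589], 'attitude': [[0.9157, -0.2326, 0.3278], [-0.4019, -0.5422, 0.7379], [0.006, -0.8074, -0.5899]]}
top {'mtx': [[433.5077, 0.0, 321.4379], [0.0, 433.5077, 198.8152], [0.0, 0.0, 1.0]], 'xyz': [0.4866, 0.0187, 0.9396], 'attitude': [[-0.0035, -0.9955, 0.095], [-1.0, 0.0039, 0.0041], [-0.0045, -0.095, -0.9955]]}
wrist {'mtx': [[309.7069, 0.0, 320.2335], [0.0, 309.7069, 197.8553], [0.0, 0.0, 1.0]], 'T_tool_cam': [[-0.0005, -0.3057, 0.9521, -0.1426], [1.0, -0.0009, 0.0003, -0.0003], [0.0007, 0.9521, 0.3057, -0.0787], [0.0, 0.0, 0.0, 1.0]]}
top clip [(0.63, [195.2, 313.6])]
top stop [(0.81, [213.2, 229.6])]
top disc_centre [(0.74, [207.3, 258.4])]
top edge_front [(0.78, [199.8, 282.1])]
top edge_back [(0.72, [176.6, 411.4]), (0.65, [194.3, 315.5])]
top rack [(0.94, [209.5, 260.3]), (0.33, [120.9, 358.9])]
side clip [(0.97, [200.9, 320.2])]
side stop [(0.67, [173.5, 276.5])]
side disc_centre [(0.63, [174.9, 289.2])]
side edge_front [(0.81, [192.0, 305.5])]
side edge_back [(0.96, [262.7, 389.2])]
side rack [(0.73, [192.1, 293.5])]
0.75
```

View pics/top0.png

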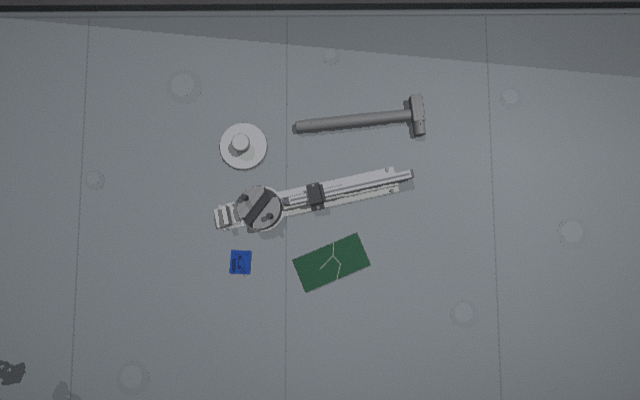

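View pics/side0.png

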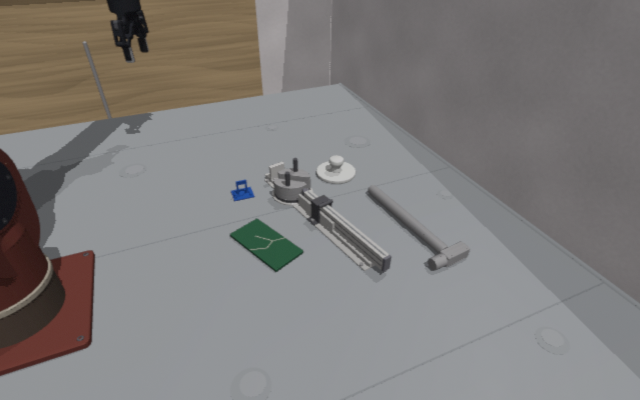

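```bash
cat > h.py <<'E'
import numpy as np, cv2
from bench import ctrl
def ray(c,row,col):
    p=ctrl.camera_params(c); d=np.array(p["attitude"])@np.linalg.solve(np.array(p["mtx"]),[col,row,1]); return np.array(p["xyz"]),d
def atz(c,row,col,z):
    o,d=ray(c,row,col); return o+d*(z-o[2])/d[2]
def proj(c,P):
    p=ctrl.camera_params(c); q=np.array(p["attitude"]).T@(np.asarray(P)-np.array(p["xyz"])); u=np.array(p["mtx"])@q; return u[:2]/u[2]
def wproj(P,o):
    p=ctrl.camera_params("wrist");T=np.array(p["T_tool_cam"]);K=np.array(p["mtx"])
    R=np.array(o["eef_rot"]);x=R.T@(np.asarray(P)-np.array(o["position"]));q=T[:3,:3].T@(x-T[:3,3])
    th=np.arctan2(np.hypot(q[0],q[1]),q[2]);f=np.arctan2(q[1],q[0])
    return K[:2,2]+K[0,0]*th*np.array([np.cos(f),np.sin(f)])
def wray(row,col,o):
    p=ctrl.camera_params("wrist");T=np.array(p["T_tool_cam"]);K=np.array(p["mtx"]);R=np.array(o["eef_rot"])
    v=(np.array([col,row])-K[:2,2])/K[0,0];th=np.linalg.norm(v)
    d=np.array([*(v/max(th,1e-9)*np.sin(th)),np.cos(th)])
    return R@T[:3,3]+np.array(o["position"]),R@T[:3,:3]@d
E
python3 - <<'E'
from h import *
Z=dict(clip=.05,stop=.028,disc_centre=.046,edge_front=.028,edge_back=.028,rack=0)
T=dict(clip=(195.2,313.6),stop=(213.2,229.6),disc_centre=(207.3,258.4),edge_front=(199.8,282.1),edge_back=(176.6,411.4),rack=(209.5,260.3))
S=dict(clip=(200.9,320.2),stop=(173.5,276.5),disc_centre=(174.9,289.2),edge_front=(192,305.5),edge_back=(262.7,389.2),rack=(192.1,293.5))
for k in Z: print(k,np.round(atz("top",*T[k],Z[k]),4),np.round(atz("side",*S[k],Z[k]),4))
for n in ["top","side"]:
    im=cv2.imread(f"pics/{n}0.png")
    c=im[130:260,180:440] if n=="top" else im[130:290,220:420]
    cv2.imwrite(f"pics/{n}0c.png",cv2.resize(c,None,fx=3,fy=3,interpolation=cv2.INTER_CUBIC))
E
```

```text
clip [0.5791 0.0385 0.05  ] [0.5781 0.0347 0.05  ]
stop [0.544  0.2162 0.028 ] [0.5356 0.2109 0.028 ]
disc_centre [0.5548 0.1529 0.046 ] [0.5538 0.1657 0.046 ]
edge_front [0.5719 0.1056 0.028 ] [0.5725 0.1075 0.028 ]
edge_back [ 0.6202 -0.1685  0.028 ] [ 0.6311 -0.1679  0.028 ]
rack [0.5535 0.1556 0.    ] [0.5594 0.1556 0.    ]
```

View pics/top0c.png

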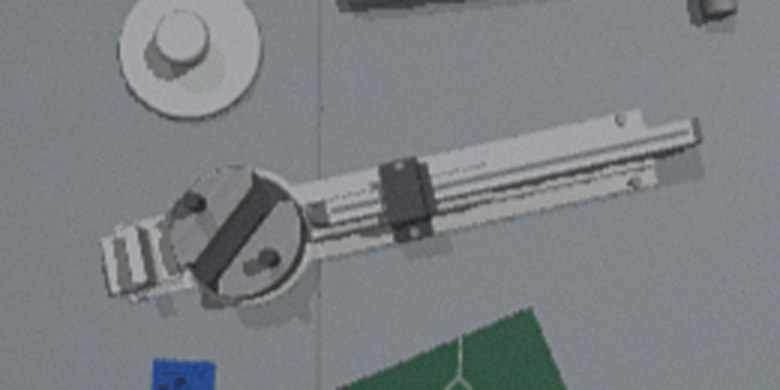

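View pics/side0c.png

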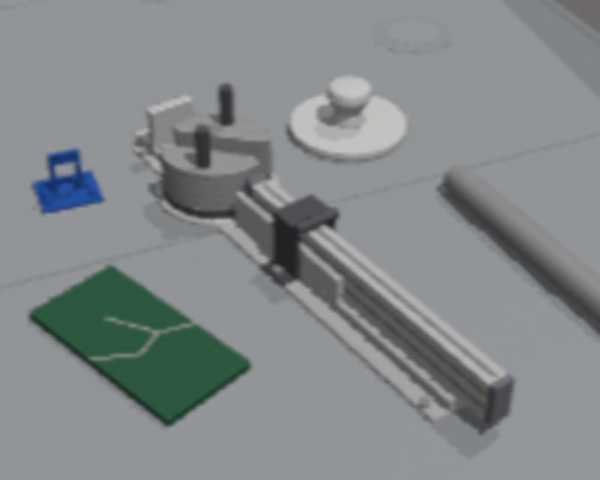

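The top view shows the disc at px (259,207), with its slot about 0.85 rad from the rack axis. The clip is at (315,194) and the back end at (411,175). I'll fit the rack pose from both cameras.

Run:
```python
from h import *
from scipy.optimize import least_squares
# params x,y,yaw, theta, s(front offset)
def model(p):
    x,y,a,th,f=p
    W=lambda q:np.array([x+np.cos(a)*q[0]-np.sin(a)*q[1],y+np.sin(a)*q[0]+np.cos(a)*q[1],q[2]])
    c,s=np.cos(th)*.032,np.sin(th)*.032
    A=(-s,c,.080);B=(s,-c,.080)
    obs=[("top",(-.12,0,.05),(313.6,195.2)),("side",(-.12,0,.05),(320.2,200.9)),
    ("top",(.066,0,.028),(229.6,213.2)),("top",(0,0,.046),(258.4,207.3)),
    ("top",(f,0,.028),(282.1,199.8)),("side",(f,0,.028),(305.5,192)),("top",(f-.28,0,.028),(411.4,176.6)),("side",(f-.28,0,.028),(389.2,262.7)),
    ("top",(-.3,-.028,.003),(392.3,166.7)),("top",(-.3,.028,.003),(398.3,191)),("side",(-.3,.028,.003),(363.3,267.7)),
    ("top",A,(270,215.7)),("top",B,(242,196.5)),("side",A,(287.6,173.5)),("side",B,(295.3,159.5))]
    return [proj(c,W(q))-np.array(m) for c,q,m in obs]
r=least_squares(lambda p:np.ravel(model(p)),[.555,.155,1.77,.85,-.06],loss="soft_l1")
print(np.round(r.x,4)); print(np.round(model(r.x),1).tolist())
```

```text
[ 0.5558  0.154   1.7834  0.7387 -0.0502]
[[0.9, -1.0], [0.9, -0.8], [-1.1, 1.0], [-0.5, -0.5], [0.3, 2.6], [-2.0, 1.2], [0.1, -2.5], [-2.3, 1.2], [0.4, -0.3], [0.3, 0.3], [0.7, 2.2], [-1.7, -0.9], [0.3, -0.2], [-0.1, -1.3], [-0.7, -1.2]]
```

Request:
servo_tool --motion '[{"angular":[0.15,0,0],"linear":[0,0,0],"gripper":1},{"angular":[0.15,0,0],"linear":[0,0,0],"gripper":1},{"angular":[0.15,0,0],"linear":[0,0,0],"gripper":1},{"angular":[0.15,0,0],"linear":[0,0,0],"gripper":1},{"angular":[0.15,0,0],"linear":[0,0,0],"gripper":1},{"angular":[0.15,0,0],"linear":[0,0,0],"gripper":1},{"angular":[0.02,0,0],"linear":[0,0,0],"gripper":1}]' --squeeze 60

```text
t: 1.45
position: [0.2833, 0.585, 0.2315]
eef_rot: [[-0.0, 0.982, 0.189], [0.0, 0.189, -0.982], [-1.0, -0.0, -0.0]]
ft_force: [0.5, -0.8, -1.5]
opening: -0.0001
```

Request:
servo_tool --motion '[{"angular":[0,0,0],"linear":[0,1,4],"gripper":1},{"angular":[0,0,0],"linear":[0,1,4],"gripper":1},{"angular":[0,0,0],"linear":[0,1,4],"gripper":1},{"angular":[0,0,0],"linear":[0,1,4],"gripper":1},{"angular":[0,0,0],"linear":[0,1,4],"gripper":1},{"angular":[0,0,0],"linear":[0,1,4],"gripper":1},{"angular":[0,0,0],"linear":[0,1,4],"gripper":1},{"angular":[0,0,0],"linear":[0,1,4],"gripper":1},{"angular":[0,0,0],"linear":[0,1,4],"gripper":1},{"angular":[0,0,0],"linear":[0,1,4],"gripper":1}]'

```text
t: 2.45
position: [0.4663, 0.2072, 0.2308]
eef_rot: [[0.001, 0.971, 0.239], [0.004, 0.239, -0.971], [-1.0, 0.002, -0.004]]
ft_force: [-0.4, 0.7, -0.3]
opening: 0.0005
```

```bash
cat > st.py <<'E'
from h import *
RX=np.array([-.211,.9775,0]);RY=np.array([-.9775,-.211,0]);O=np.array([.5558,.154,0])
def st(tgt=None):
    o=ctrl.observe();p=np.array(o["position"]);R=np.array(o["eef_rot"])
    print("t",round(o["t"],2),"pos",np.round(p,4),"rack",np.round([(p-O)@RX,(p-O)@RY,p[2]],4),"F",np.round(o["ft_force"],1),"open",round(o["opening"],4))
    Rt=np.c_[[0,0,-1],-RY,-RX]
    from scipy.spatial.transform import Rotation as Ro
    print("turn needed",np.round(Ro.from_matrix(R.T@Rt).as_rotvec(),4))
    if tgt is not None:
        P=O+RX*tgt[0]+RY*tgt[1];P[2]=tgt[2];print("lin cm",np.round(R.T@(P-p)*100,2))
    return o
E
python3 -c "
from st import *
st((-.058,.028,.058))"
```

```text
t 2.45 pos [0.4663 0.2072 0.2308] rack [0.0709 0.0762 0.2308] F [-0.4  0.7 -0.3] open 0.0005
turn needed [ 0.0285 -0.0039 -0.0017]
lin cm [17.23  4.42 13.08]
```

Request:
servo_tool --motion '[{"angular":[0.03,0,0],"linear":[0,1,3],"gripper":1},{"angular":[0,0,0],"linear":[0,1,3],"gripper":1},{"angular":[0,0,0],"linear":[2,1,3],"gripper":1},{"angular":[0,0,0],"linear":[3,1,3],"gripper":1},{"angular":[0,0,0],"linear":[2,0.4,1.5],"gripper":1},{"angular":[0,0,0],"linear":[0,0,0],"gripper":1}]'

```text
t: 3.05
position: [0.5449, 0.0735, 0.1612]
eef_rot: [[0.008, 0.975, 0.222], [0.006, 0.222, -0.975], [-1.0, 0.009, -0.004]]
ft_force: [-0.5, 1.0, -0.1]
opening: -0.0001
```

Run:
```python
from st import *
o=st((-.058,.028,.058))
im=ctrl.read_camera("wrist")
for t in ["clip","stop","disc_centre","edge_front"]:
    for d in ctrl.place_of("wrist",t)[:2]:
        r,c=d["location"];z=dict(clip=.05,stop=.028,disc_centre=.046,edge_front=.028)[t]
        a,b=wray(r,c,o);P=a+b*(z-a[2])/b[2];print(t,round(d["conf"],2),np.round([r,c],0),np.round(P,4),"rack",np.round([(P-O)@RX*1e3,(P-O)@RY*1e3],1))
def W(x,y,z): P=O+RX*x+RY*y;P[2]=z;return P
def dot(P,col): u=wproj(P,o);cv2.circle(im,(int(round(u[0])),int(round(u[1]))),3,col,1)
dot(W(0,0,.046),(0,0,255));dot(W(-.12,0,.05),(0,255,0));dot(W(.066,0,.028),(255,0,0));dot(W(-.3,.028,.003),(255,255,0));dot(W(-.3,-.028,.003),(255,255,0));
dot(o["position"],(255,0,255))
cv2.imwrite("pics/w1.png",im)
```

```text
t 3.05 pos [0.5449 0.0735 0.1612] rack [-0.0764  0.0276  0.1612] F [-0.5  1.  -0.1] open -0.0001
turn needed [ 0.0117 -0.0039 -0.009 ]
lin cm [10.32 -0.11 -1.8 ]
clip 0.85 [244. 343.] [0.5763 0.0326 0.05  ] rack [-123.     5.5]
stop 0.91 [ 33. 351.] [0.5403 0.2176 0.028 ] rack [65.4  1.8]
disc_centre 0.55 [105. 349.] [0.552  0.1531 0.046 ] rack [-0.1  3.9]
edge_front 0.95 [164. 350.] [0.5667 0.1021 0.028 ] rack [-53.    0.3]
```

View pics/w1.png

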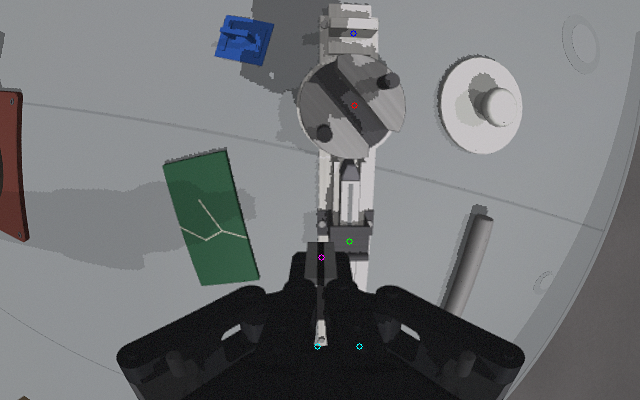

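The wrist view confirms the fit: disc centre at px (352,105), post A at (323,133), finger tip behind it at (321,257). Lowering behind the post.

Request:
servo_tool --motion '[{"angular":[0.01,0,-0.01],"linear":[3,-0.2,-0.5],"gripper":1},{"angular":[0,0,0],"linear":[3,0,-0.6],"gripper":1},{"angular":[0,0,0],"linear":[2.5,0,-0.5],"gripper":1},{"angular":[0,0,0],"linear":[1.2,0,0],"gripper":1},{"angular":[0,0,0],"linear":[0.4,0,0],"gripper":1}]'

```text
t: 3.8
position: [0.5439, 0.1018, 0.0671]
eef_rot: [[0.012, 0.974, 0.227], [0.014, 0.226, -0.974], [-1.0, 0.015, -0.011]]
ft_force: [-0.8, -0.3, 0.3]
opening: -0.0001
```

Run:
```python
from st import *
o=st((-.058,.028,.058))
im=ctrl.read_camera("wrist");cv2.imwrite("pics/w2.png",im)
```

```text
t 3.8 pos [0.5439 0.1018 0.0671] rack [-0.0485  0.0226  0.0671] F [-0.8 -0.3  0.3] open -0.0001
turn needed [ 0.0158 -0.0111 -0.015 ]
lin cm [ 0.89 -0.57  0.95]
```

View pics/w2.png

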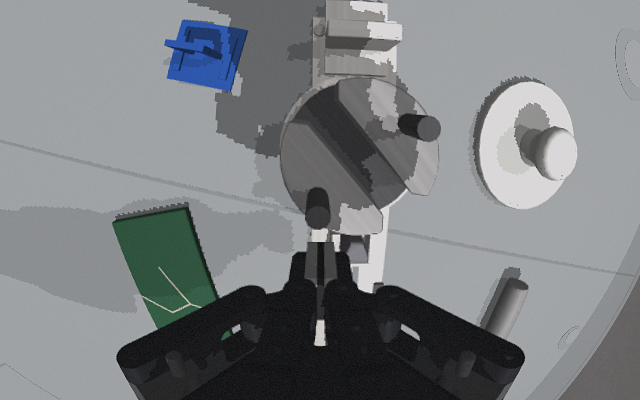

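The tip (321,240) is right behind post A (318,205). I'll shift slightly outward, lower it, and push in steps.

Request:
servo_tool --motion '[{"angular":[0.015,-0.01,-0.015],"linear":[0.5,-0.7,0],"gripper":1},{"angular":[0,0,0],"linear":[0.4,0,0],"gripper":1},{"angular":[0,0,0],"linear":[0,0,-0.8],"gripper":1},{"angular":[0,0,0],"linear":[0,0,-0.8],"gripper":1},{"angular":[0,0,0],"linear":[0,0,-0.6],"gripper":1},{"angular":[0,0,0],"linear":[0,0,0],"gripper":1}]'

```text
t: 4.45
position: [0.531, 0.118, 0.0597]
eef_rot: [[-0.003, 0.978, 0.207], [-0.005, 0.207, -0.978], [-1.0, -0.004, 0.004]]
ft_force: [0.7, -0.3, 1.0]
opening: 0.0001
```

Run:
```python
from st import *
o=st((-.017,.030,.058))
im=ctrl.read_camera("wrist");cv2.imwrite("pics/w3.png",im)
```

```text
t 4.45 pos [0.531  0.118  0.0597] rack [-0.0299  0.0318  0.0597] F [ 0.7 -0.3  1. ] open 0.0001
turn needed [-0.0044  0.0042  0.0041]
lin cm [ 0.17  0.18 -1.3 ]
```

View pics/w3.png

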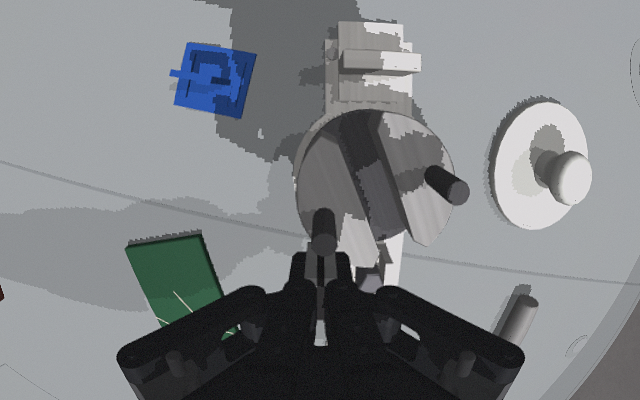

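Request:
servo_tool --motion '[{"angular":[0,0,0],"linear":[0.1,0,-0.5],"gripper":1},{"angular":[0,0,0],"linear":[0,0,-0.5],"gripper":1},{"angular":[0,0,0],"linear":[0,0,-0.2],"gripper":1},{"angular":[0,0,0],"linear":[0,0,0],"gripper":1}]'

```text
t: 4.9
position: [0.5286, 0.1291, 0.0593]
eef_rot: [[-0.003, 0.979, 0.205], [-0.006, 0.205, -0.979], [-1.0, -0.004, 0.005]]
ft_force: [-0.8, -1.6, -0.0]
opening: 0.0
```

```bash
cat > ang.py <<'E'
from st import *
def look(name):
    o=st((-.017,.030,.058))
    im=ctrl.read_camera("wrist");cv2.imwrite(f"pics/{name}.png",im)
    im=ctrl.read_camera("top");c=im[130:260,180:440]
    cv2.imwrite(f"pics/{name}t.png",cv2.resize(c,None,fx=3,fy=3,interpolation=cv2.INTER_CUBIC))
E
python3 -c "
from ang import *
look('w4')"
```

```text
t 4.9 pos [0.5286 0.1291 0.0593] rack [-0.0187  0.0318  0.0593] F [-0.8 -1.6 -0. ] open 0.0
turn needed [-0.0057  0.0053  0.004 ]
lin cm [ 0.13  0.18 -0.17]
```

View pics/w4.png

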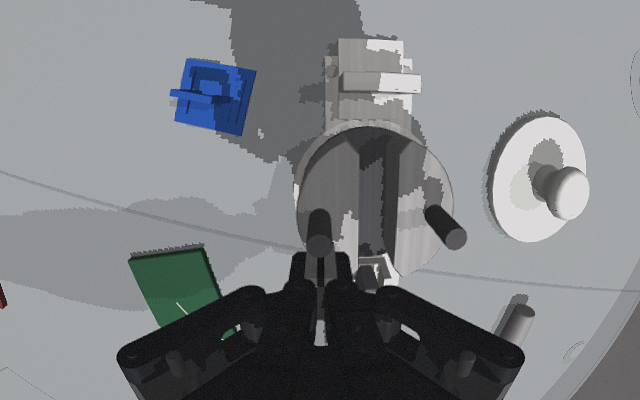

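Run:
```python
from st import *
im=cv2.imread("pics/w4.png");cv2.imwrite("pics/w4c.png",cv2.resize(im[110:300,280:470],None,fx=3.1,fy=3.1,interpolation=cv2.INTER_CUBIC))
o=ctrl.observe()
def R(c,r,z):
    a,b=wray(r,c,o);P=a+b*(z-a[2])/b[2];return np.array([(P-O)@RX*1e3,(P-O)@RY*1e3])
for pts in ([(358,140),(358,262)],):
    a,b=[R(*p,.046) for p in pts];d=a-b;print(a,b,np.arctan2(d[1],d[0]))
for p in [(319,243),(455,238)]: print(R(*p,.080))
```

```text
[40.25741022 12.58120445] [-29.60689628  10.29202483] 0.03275436387423765
[-0.10009206 32.38956869]
[  0.69359772 -30.76742722]
```

View pics/w4c.png

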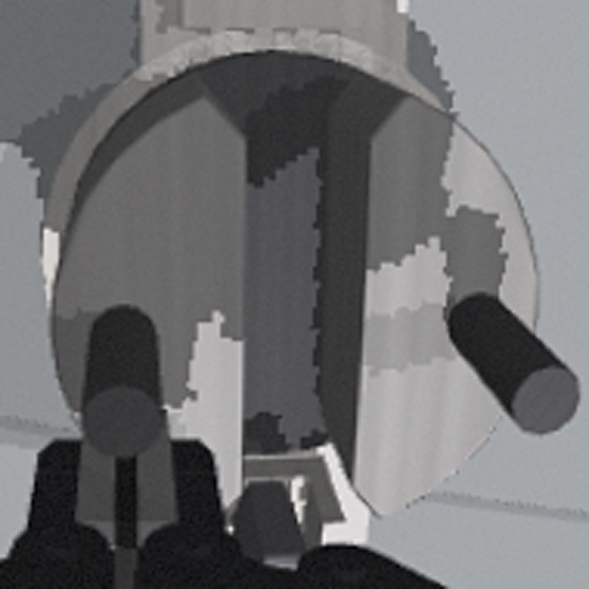

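View pics/w4t.png

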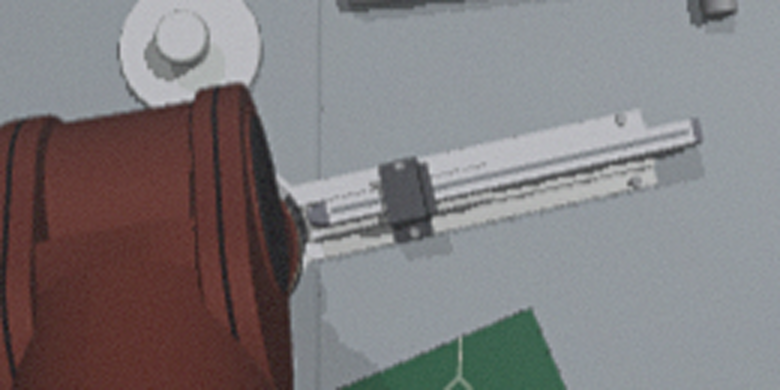

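Posts measure at rack (0,32) and (1,−31) mm, so the disc is about 0.01–0.03 rad off line, inside the 0.1 rad tolerance. Backing off, rising, and moving behind the straightedge.

Request:
servo_tool --motion '[{"angular":[0,0,0],"linear":[0,0,1.5],"gripper":1},{"angular":[0,0,0],"linear":[0,0,1.5],"gripper":1},{"angular":[0,0,0],"linear":[-3,0,0],"gripper":1},{"angular":[0,0,0],"linear":[-4,0,0],"gripper":1},{"angular":[0,0,0],"linear":[-4,0,0],"gripper":1},{"angular":[0,0,0],"linear":[0,0,0],"gripper":1}]'

```text
t: 5.6
position: [0.5377, 0.0949, 0.174]
eef_rot: [[0.0, 0.979, 0.203], [-0.004, 0.203, -0.979], [-1.0, -0.0, 0.004]]
ft_force: [0.8, 0.0, -0.8]
opening: -0.0
```

Run:
```python
from ang import *
look("w5"); st((-.385,.002,.15))
```

```text
t 5.6 pos [0.5377 0.0949 0.174 ] rack [-0.0539  0.0302  0.174 ] F [ 0.8  0.  -0.8] open -0.0
turn needed [-0.0078  0.0043  0.0004]
lin cm [ 1.158e+01 -1.000e-02 -3.740e+00]
t 5.7 pos [0.5353 0.0948 0.1696] rack [-0.0536  0.0325  0.1696] F [-0.3  0.2 -0.2] open 0.0001
turn needed [-0.0074  0.0052  0.0062]
lin cm [ 2.11  3.31 33.11]
```

View pics/w5.png

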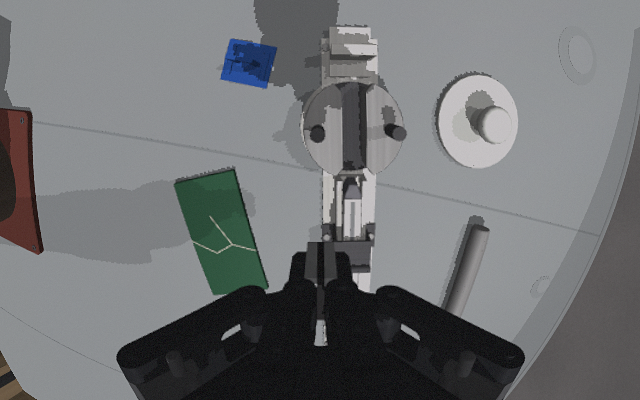

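The slot (355,125) is now in line with the straightedge (352,205). Moving behind the back end.

Request:
servo_tool --motion '[{"angular":[0,0,0],"linear":[0,0.4,4],"gripper":1},{"angular":[0,0,0],"linear":[0,0.4,4],"gripper":1},{"angular":[0,0,0],"linear":[0,0.4,4],"gripper":1},{"angular":[0,0,0],"linear":[0,0.4,4],"gripper":1},{"angular":[0,0,0],"linear":[0,0.4,4],"gripper":1},{"angular":[0,0,0],"linear":[0,0.4,4],"gripper":1},{"angular":[0,0,0],"linear":[0,0.4,4],"gripper":1},{"angular":[0,0,0],"linear":[0,0.4,4],"gripper":1},{"angular":[0,0,0],"linear":[0,0,1.5],"gripper":1},{"angular":[0,0,0],"linear":[0,0,0],"gripper":1}]'

```text
t: 6.7
position: [0.6327, -0.2396, 0.1534]
eef_rot: [[-0.023, 0.977, 0.21], [-0.006, 0.21, -0.978], [-1.0, -0.024, 0.001]]
ft_force: [-0.2, 0.1, -1.1]
opening: 0.0001
```

Run:
```python
from st import *
o=st((-.385,.002,.020))
im=ctrl.read_camera("wrist");cv2.imwrite("pics/w6.png",im)
for t,z in [("edge_back",.028),("clip",.05)]:
  for d in ctrl.place_of("wrist",t)[:2]:
    r,c=d["location"];a,b=wray(r,c,o);P=a+b*(z-a[2])/b[2];print(t,round(d["conf"],2),np.round([r,c],0),"rack",np.round([(P-O)@RX*1e3,(P-O)@RY*1e3],1))
```

```text
t 6.7 pos [ 0.6327 -0.2396  0.1534] rack [-0.401   0.0079  0.1534] F [-0.2  0.1 -1.1] open 0.0001
turn needed [-0.0012  0.0008  0.0237]
lin cm [13.32  0.9  -1.61]
edge_back 0.56 [109. 333.] rack [-3.29e+02  1.00e-01]
```

View pics/w6.png

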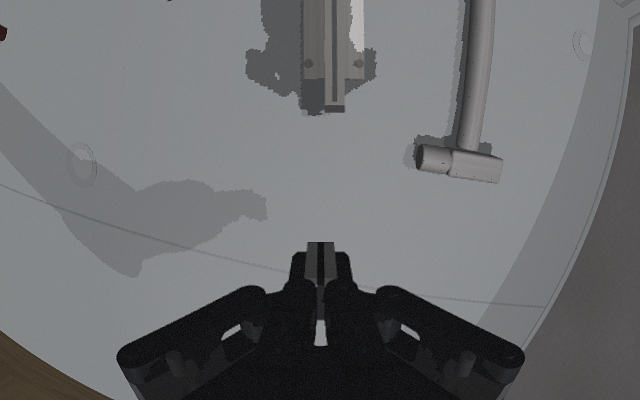

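Request:
servo_tool --motion '[{"angular":[0,0,0.02],"linear":[3,0.5,-0.5],"gripper":1},{"angular":[0,0,0],"linear":[3.5,0.3,0],"gripper":1},{"angular":[0,0,0],"linear":[3,0.2,0],"gripper":1},{"angular":[0,0,0],"linear":[2,0,0],"gripper":1},{"angular":[0,0,0],"linear":[0.5,0,0],"gripper":1},{"angular":[0,0,0],"linear":[0,0,0],"gripper":1}]'

```text
t: 7.45
position: [0.6443, -0.2147, 0.0313]
eef_rot: [[0.002, 0.974, 0.228], [0.007, 0.228, -0.974], [-1.0, 0.004, -0.006]]
ft_force: [0.2, -0.1, -0.1]
opening: 0.0004
```

```bash
python3 -c "
from st import *
st((-.355,.001,.021))"
```

```text
t 7.45 pos [ 0.6443 -0.2147  0.0313] rack [-0.3791 -0.0088  0.0313] F [ 0.2 -0.1 -0.1] open 0.0004
turn needed [ 0.0171 -0.0064 -0.0038]
lin cm [ 1.04 -0.94 -2.42]
```

Request:
servo_tool --motion '[{"angular":[0.017,0,0],"linear":[0.5,-0.5,0],"gripper":1},{"angular":[0,0,0],"linear":[0.4,-0.4,0],"gripper":1},{"angular":[0,0,0],"linear":[0,0,0],"gripper":1},{"angular":[0,0,0],"linear":[0,0,0],"gripper":1}]'

```text
t: 7.85
position: [0.6368, -0.2159, 0.0255]
eef_rot: [[0.007, 0.977, 0.211], [0.007, 0.211, -0.977], [-1.0, 0.009, -0.005]]
ft_force: [0.5, 0.0, 0.6]
opening: -0.0002
```

```bash
python3 -c "
from st import *
st((-.355,.001,.021))
cv2.imwrite('pics/w7.png',ctrl.read_camera('wrist'))"
```

```text
t 7.85 pos [ 0.6368 -0.2159  0.0255] rack [-0.3786 -0.0011  0.0255] F [0.5 0.  0.6] open -0.0002
turn needed [ 0.0002 -0.0052 -0.0086]
lin cm [ 0.46 -0.22 -2.36]
```

View pics/w7.png

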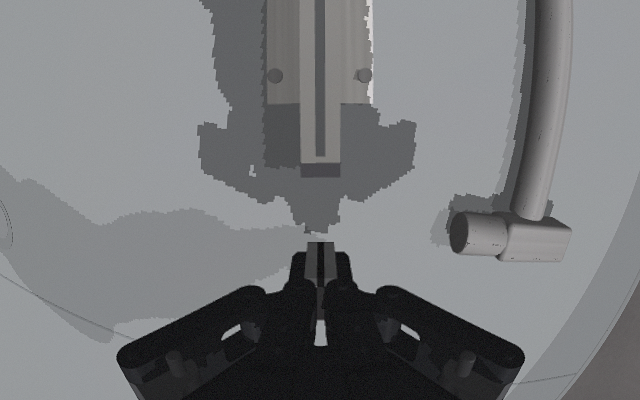

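The tip (320,243) is centred on the back end (320,170). Pushing.

Request:
servo_tool --motion '[{"angular":[0,0,0],"linear":[0.3,0,-1.2],"gripper":1},{"angular":[0,0,0],"linear":[0,0,-1.2],"gripper":1},{"angular":[0,0,0],"linear":[0,0,-0.8],"gripper":1},{"angular":[0,0,0],"linear":[0,0,-0.8],"gripper":1},{"angular":[0,0,0],"linear":[0,0,-0.8],"gripper":1},{"angular":[0,0,0],"linear":[0,0,-0.8],"gripper":1},{"angular":[0,0,0],"linear":[0,0,-0.8],"gripper":1},{"angular":[0,0,0],"linear":[0,0,0],"gripper":1}]'

```text
t: 8.7
position: [0.6227, -0.1472, 0.0233]
eef_rot: [[0.009, 0.977, 0.212], [0.007, 0.212, -0.977], [-1.0, 0.01, -0.005]]
ft_force: [1.0, 0.2, 0.1]
opening: 0.0001
```

```bash
python3 -c "
from st import *
st((-.225,-.001,.022))
cv2.imwrite('pics/w8.png',ctrl.read_camera('wrist'))
cv2.imwrite('pics/s8.png',cv2.resize(ctrl.read_camera('side')[130:290,220:420],None,fx=3,fy=3))"
```

```text
t 8.7 pos [ 0.6227 -0.1472  0.0233] rack [-0.3085 -0.0018  0.0233] F [1.  0.2 0.1] open 0.0001
turn needed [ 0.0014 -0.0046 -0.0098]
lin cm [ 0.16 -0.07 -8.35]
```

View pics/w8.png

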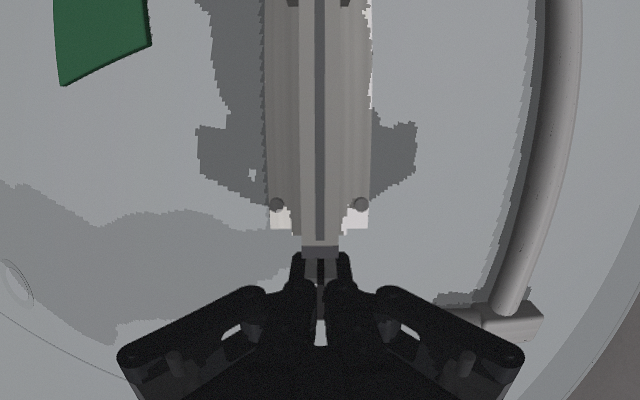

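View pics/s8.png

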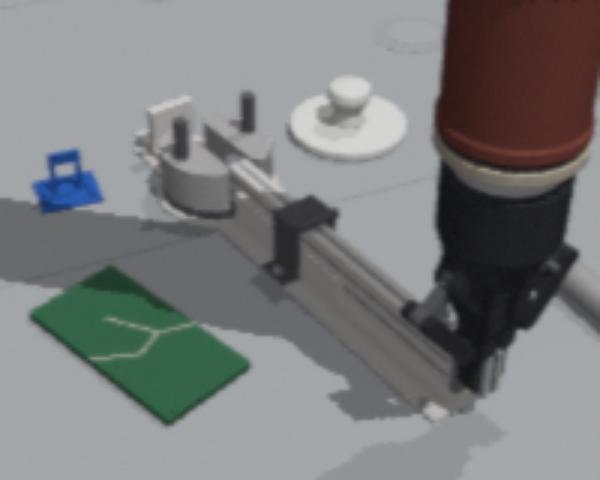

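It is going straight into the slot, and the hammer and tile are clear. Continuing.

Request:
servo_tool --motion '[{"angular":[0,0,0],"linear":[0,0,-1],"gripper":1},{"angular":[0,0,0],"linear":[0,0,-1],"gripper":1},{"angular":[0,0,0],"linear":[0,0,-1],"gripper":1},{"angular":[0,0,0],"linear":[0,0,-1],"gripper":1},{"angular":[0,0,0],"linear":[0,0,-1],"gripper":1},{"angular":[0,0,0],"linear":[0,0,-1],"gripper":1},{"angular":[0,0,0],"linear":[0,0,-0.8],"gripper":1},{"angular":[0,0,0],"linear":[0,0,0],"gripper":1}]'

```text
t: 9.6
position: [0.607, -0.0769, 0.0237]
eef_rot: [[0.009, 0.978, 0.211], [0.005, 0.211, -0.978], [-1.0, 0.01, -0.003]]
ft_force: [1.1, -0.4, -0.2]
opening: -0.0
```

```bash
python3 -c "
from st import *
st((-.225,-.001,.022))
cv2.imwrite('pics/w9.png',ctrl.read_camera('wrist'))
cv2.imwrite('pics/s9.png',cv2.resize(ctrl.read_camera('side')[130:290,220:420],None,fx=3,fy=3))"
```

```text
t 9.6 pos [ 0.607  -0.0769  0.0237] rack [-0.2365 -0.0014  0.0237] F [ 1.1 -0.4 -0.2] open -0.0
turn needed [-0.0004 -0.0033 -0.0099]
lin cm [ 0.17 -0.04 -1.15]
```

View pics/w9.png

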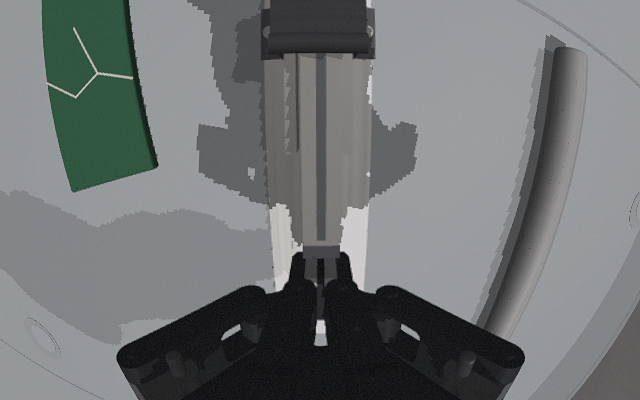

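View pics/s9.png

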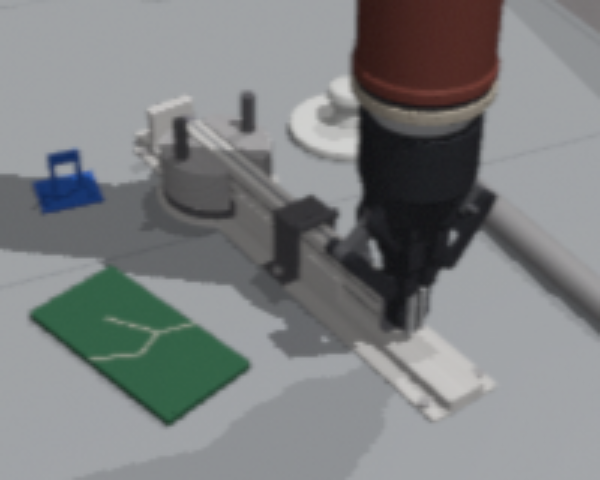

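Request:
servo_tool --motion '[{"angular":[0,0,0],"linear":[0,0,-0.4],"gripper":1},{"angular":[0,0,0],"linear":[0,0,-0.4],"gripper":1},{"angular":[0,0,0],"linear":[0,0,-0.3],"gripper":1}]'

```text
t: 10.0
position: [0.6049, -0.069, 0.0239]
eef_rot: [[0.01, 0.978, 0.207], [0.003, 0.207, -0.978], [-1.0, 0.01, -0.001]]
ft_force: [0.3, -1.9, 0.1]
opening: 0.0003
```

Request:
servo_tool --motion '[{"angular":[0,0,0],"linear":[0,0,-0.3],"gripper":1}]'

```text
t: 10.1
position: [0.6042, -0.0664, 0.0239]
eef_rot: [[0.01, 0.978, 0.207], [0.003, 0.207, -0.978], [-1.0, 0.01, -0.001]]
ft_force: [3.6, -13.3, -0.8]
opening: -0.0003
```

Request:
servo_tool --motion '[{"angular":[0,0,0],"linear":[0,0,-0.3],"gripper":1}]'

```text
t: 10.2
position: [0.604, -0.0664, 0.0243]
eef_rot: [[0.012, 0.979, 0.205], [-0.001, 0.205, -0.979], [-1.0, 0.011, 0.003]]
ft_force: [3.0, -15.5, -1.2]
opening: 0.0003
```

```bash
python3 -c "
from st import *
st((-.225,-.001,.022))"
```

```text
t 10.2 pos [ 0.604  -0.0664  0.0243] rack [-0.2256 -0.0006  0.0243] F [  3.  -15.5  -1.2] open 0.0003
turn needed [-0.0064  0.0034 -0.0112]
lin cm [ 0.23  0.03 -0.06]
```

Stalled at 15 N with the finger at rack x −0.2256 (expected −0.225), so it's against the stop. Backing away and checking.

Request:
servo_tool --motion '[{"angular":[0,0,0],"linear":[0,0,1.5],"gripper":1},{"angular":[0,0,0],"linear":[0,0,2.5],"gripper":1},{"angular":[0,0,0],"linear":[-2,0,2],"gripper":1},{"angular":[0,0,0],"linear":[-4,0,1],"gripper":1},{"angular":[0,0,0],"linear":[-4,0,0],"gripper":1},{"angular":[0,0,0],"linear":[-4,0,0],"gripper":1},{"angular":[0,0,0],"linear":[-3,0,0],"gripper":1},{"angular":[0,0,0],"linear":[0,0,0],"gripper":1},{"angular":[0,0,0],"linear":[0,0,0],"gripper":1}]'

```text
t: 11.1
position: [0.6155, -0.1414, 0.1998]
eef_rot: [[0.007, 0.979, 0.203], [0.002, 0.203, -0.979], [-1.0, 0.008, -0.001]]
ft_force: [-0.6, 0.1, -0.5]
opening: -0.0003
```

Run:
```python
from st import *
o=st()
cv2.imwrite('pics/w10.png',ctrl.read_camera('wrist'))
def rk(P): return np.round([(P-O)@RX*1e3,(P-O)@RY*1e3],1)
for t in ["edge_back","edge_front"]:
  for d in ctrl.place_of("wrist",t)[:2]:
    r,c=d["location"];a,b=wray(r,c,o);P=a+b*(.028-a[2])/b[2];print(t,d["conf"],[r,c],rk(P))
cv2.imwrite('pics/t10.png',cv2.resize(ctrl.read_camera('top')[100:300,180:440],None,fx=3,fy=3))
cv2.imwrite('pics/s10.png',cv2.resize(ctrl.read_camera('side')[130:290,220:420],None,fx=4,fy=3.7))
for t in ["edge_back","edge_front"]:
 for c in ["side"]:
  for d in ctrl.place_of(c,t)[:2]: print(c,t,round(d["conf"],2),rk(atz(c,*d["location"],.028)))
```

```text
t 11.1 pos [ 0.6155 -0.1414  0.1998] rack [-0.3013  0.004   0.1998] F [-0.6  0.1 -0.5] open -0.0003
turn needed [-0.0084 -0.0006 -0.0076]
edge_back 0.84 [92.7, 320.4] [-213.7    2.1]
side edge_back 0.78 [-207.7    1. ]
side edge_front 0.7 [72.  -3.8]
```

View pics/w10.png

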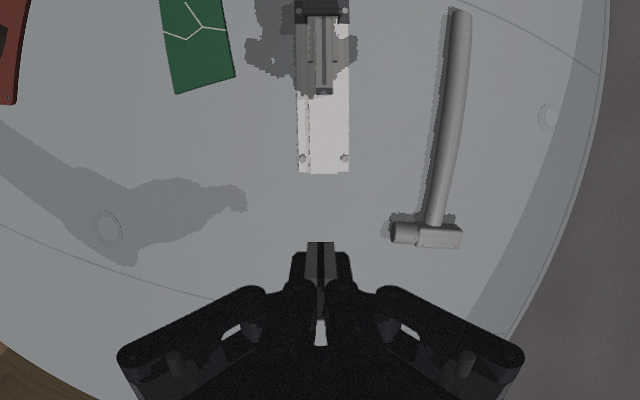

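View pics/s10.png

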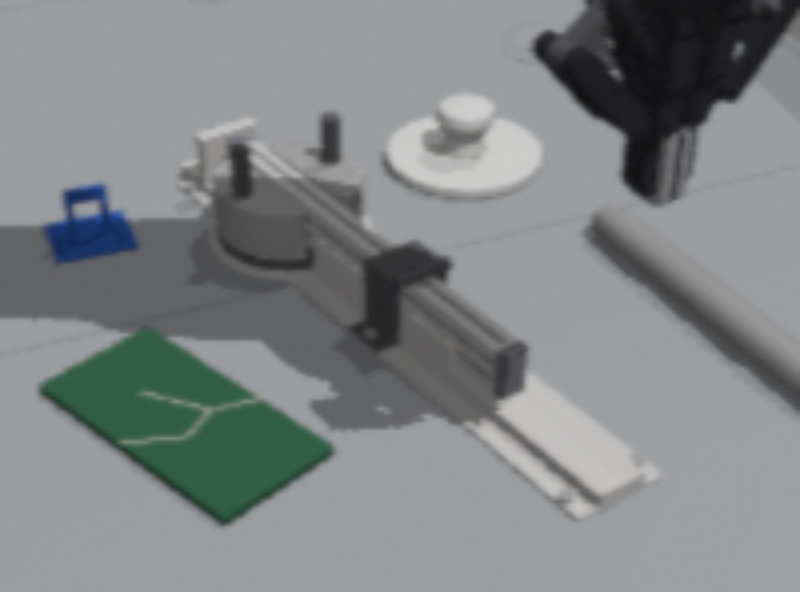

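View pics/t10.png

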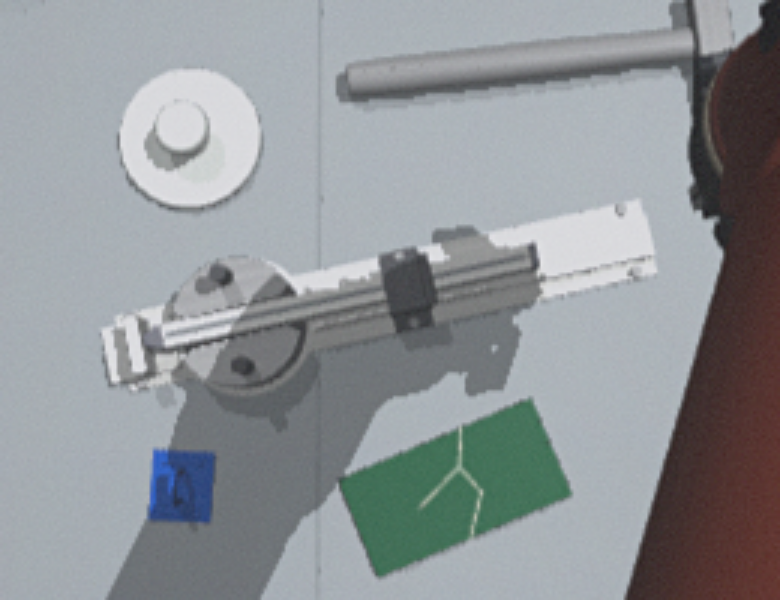

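```bash
python3 -c "
from bench import ctrl
print(ctrl.hand_in())"
```

```text
the job is handed in; nothing more can be done
None
```

The straightedge is stowed: its front end is against the end stop, and I handed the job in at about 11.3 s of the 58 s allowed.

I closed the gripper and pushed one disc post along the rack until the slot lined up. The posts then measured about 0.01 rad off line and the slot edge about 0.03, both within the 0.1 rad tolerance. Only after that did I push the straightedge by its back end through the slot, until it stalled at about 15 N, and back off.

**Last checks:**
- **Fully home:** the wrist camera puts the back end at rack x −213.7 mm; the target is −214.
- **Disagreement:** the side camera reads about 6 mm further forward (back −208, front +72). That would be past the stop, so I take it as camera and detection error. The stall position and the top picture agree with fully home.
- **Other things:** in the pictures the tile, levelling base, float and hammer look unmoved. I did not measure them.
- **Clear of everything:** the gripper finished about 0.20 m above the shelf, touching nothing, with less than 1 N at the wrist.

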